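Index and latch the round drip grate

TASK

Push the round drip grate round in its pan by the studs near its edge until its notch faces the sliding catch. Then push the catch by its black tab into the notch until it bottoms, and seat it by pressing on for about half a second with about 10 N; leave it there and let go. Feel your way: never push the grate or the pan's catch with more than 20 N, and leave the glass, mug and soap bottle where they are.

Things in the scene. Friction and masses are not known exactly. Their poses are not given: they have to be found in the camera images.
- pan: fixed low stainless drip pan, a slab 305 x 230 mm and 12 mm high with a rim to 18 mm. Origin: on the table directly under the centre of its hub, the pin (24 mm across, top at 24 mm) round which the grate turns. The catch lies on the pan's -x side (from the origin); x and y are level, z up
- grate: loose round metal grate 176 mm across, 8 mm thick, about 0.7 kg, lying on the pan (underside at 12 mm), its 27 mm centre hole round the hub (1.5 mm play). Origin: centre of its underside; its +x axis points to the notch. Four upright studs to push on, 16 mm across, tops 46 mm above the table, 70 mm from its centre at 45, 135, 225, 315 degrees from +x. It stops when no longer pushed
- notch (a point): middle of the notch in the grate's edge (24 mm wide, 16 mm deep, flat floor), on the grate's top face, 80 mm from its centre; axes as the grate's
- mark (a point): point on the pan 80 mm from the hub towards the catch, 20 mm above the table, where the middle of the notch belongs; axes as the pan's. The catch's round-nosed tongue, 21 mm wide, wedges the notch true if it is within about 4 mm of here; farther off, it jams or is stopped by the grate's edge before 17 mm of travel
- catch_tab (a point): middle of the catch's upright black tab, 28 mm wide, 12 mm thick along the sliding direction, from 14 to 58 mm above the table, 40 mm above the table at this point, 151 mm from the hub axis when the catch is right out. Free to reach from above and behind; axes as the pan's
- catch (a joint): travel of the sliding catch in m: 0 right out, growing as it is pushed along the pan's +x towards the hub. About 2 N of friction, no spring: stays where left. Its tongue's length is adjustable and differs from pan to pan, so it bottoms on the notch's floor anywhere between about 0.019 and 0.029: this must be felt, there the force rises steeply
- tumbler: glass tumbler 66 mm across, 100 mm tall, upright, loose, to the left of the pan: leave alone. Origin: centre of its underside
- mug: yellow mug 76 mm across, 75 mm tall, loose, to the right of the pan: leave alone. Origin: centre of its underside
- soap: white soap bottle 64 mm across, 140 mm tall, loose, left of the catch: leave alone. Origin: centre of its underside

How it is judged (in metres and radians):
On the way, in this order (a step that is already met when the one before it is completed fails the run):
1. the grate's notch faces the catch (its middle within 8 mm of the mark) (horizontal distance between notch and mark below 0.008 m), for 0.2 s.
2. the catch, more than 18 mm in, is pressed on with more than 6 N for 0.2 s, bottoming in the notch (value of joint catch above 0.018 m and contact force between the fingers and pan above 6 N), for 0.2 s.
At the end, for the whole second after the job is handed in: The catch is more than 18 mm in, in the notch; the notch's middle is within 6 mm of the mark; the grate lies flat on the pan (tilt under 0.05 rad, origin below 15 mm) at rest, and the fingers touch neither (value of joint catch above 0.018 m and horizontal distance between notch and mark below 0.006 m and angle between grate's own z axis and vertical below 0.05 rad and height (world z) of grate below 0.015 m and angular speed of grate below 0.05 rad/s and contact force between the fingers and pan below 0.5 N and contact force between the fingers and grate below 0.5 N).
It fails at once if the fingers push the grate with more than 24 N (contact force between the fingers and grate above 24 N).
It fails at once if the fingers push the catch or the pan with more than 24 N (contact force between the fingers and pan above 24 N).
It fails at once if the tumbler, mug or soap bottle is moved more than 20 mm (distance of any of tumbler, mug, soap from where it was at the start of the episode above 0.02 m).
It also fails if it takes over 61 s, if anything falls off the work surface, if the arm or the gripper's body presses on something with over 40 N, if the wrist force passes 120 N, or if a joint passes its speed limit or range.

ROBOT

A 6-joint arm with a two-finger parallel gripper is mounted at the origin on the work surface. World frame = base frame: x ahead of the robot, y to its left, z up, the work surface at z = 0. Lengths are in mm, angles in rad, forces in N, time in s.
With the tool pointing down it reaches from about 300 to 775 mm from the base axis. Payload 14.6 kg.
Tool frame: the origin (TCP) lies midway between the tips of the shut fingers; the grasp point (between the pads) lies 19 mm behind it (grip_depth is the distance from the TCP to the grasp point, in mm); z points along the fingers, y is the direction in which the jaws open and shut (so a half turn about z gives the same grasp; the last joint's range is limited). The gripper opens to 94 mm and grips with 3 to 60 N. Pads are 16 mm wide; open, the fingers measure 119 mm over their backs; the gripper's body (75 mm by 177 mm) begins 78 mm behind the grasp point.
Start: joints at [-1.297, 0.3, 1.521, -0, 1.321, -0.067], TCP at [183.825, -518.36, 205.446] pointing down, gripper open.
Joint ranges: [-3.03, 3.03], [-0.79, 2.21], [0.23, 2.52], [-1.04, 4.18], [0, 3.07], [-2.55, 2.55]. Speed limits (rad/s): [2.22, 2.22, 2.57, 3.14, 3.14, 3.14].

INTERFACE

Orientations are given as [roll, pitch, yaw] about the fixed x, y, z axes, in that order (R = Rz(yaw) Ry(pitch) Rx(roll)).
In Python, from cell import read_state, camera, camera_info, sign_off, grip_depth gives the robot as it stands.
- The arm moves only by the tool drive_tool, never from a script. Its argument "motion" is one flat list of numbers, 4 for each row, row after row: the shift along the tool's x, y, z in mm, then the turn about the tool's z in rad. A call has 1 to 8 rows; each row shifts and turns the pose as measured when the row begins, along the tool's axes as they then stand; what a row does not reach is not made up. A row lasts 1/12 s, in which the tool goes at most 41.7 mm and 7.16 degrees, less where a joint would pass 70% of its speed; a pose out of reach is approached as far as the arm can. A call is refused whole if a number of a shift passes 41.7 or a number of a turn 0.125, either way. A call with a gripper value outside its range is refused whole. "jaw" is the closure, from 0 (fully open) to 1 (shut), set as the call begins (left out, the last holds). The fingers move at their own pace and stop on an object; "grip_force" is the grip in N (left out, the last holds). Time passes only in rows, so rows that do not move let the fingers close. It gives the time, the measured TCP pose, the force and the opening at its end, in the units of the state.
- read_state(): the state, without advancing time (a new reading comes with each control period).
- camera(name): name is "scene" or "top"; returns the picture (384x512x3 uint8, red, green, blue); there is no depth.
- camera_info(name): a dict with "fovy" (degrees; the focal length in pixels is half the picture's height over the tangent of half this angle, whatever the lens; pixels are square), "cx", "cy" (the principal point, pixels), "camera_from_world" (4x4, takes a point from world to camera coordinates). Camera axes: x right, y up, looking along -z (the intrinsics and any distortion apply to the point x, -y, -z); pixel columns grow to the right and rows downward; lengths in mm; the calibration is good to about 2 mm. A picture is of the moment at which its call begins. camera_info takes no time and is no camera call.
- sign_off(): hands the job in, once; it reports no verdict.
The state is a dict: "clock": time; "joints": joint angles; "qd": joint speeds; "effort": joint torques, N m; "eef_pos": TCP position; "eef_rot": TCP orientation; "wrist_force": force on the tool from outside, world axes, zero at the start; "moment": the same for the moment, N m; "finger_gap": finger opening in mm.
Only numpy, scipy, OpenCV 4.12 (cv2) and the standard library are available. Lean on these libraries where they do the work, as an engineer would, in place of code of your own. Each camera call takes 0.05 s, during which the arm holds its last target. There are 200 camera calls.

## Working session

There is one attempt and no reset: what is moved stays moved. The work goes in short steps, Python scripts to look and compute and a tool call to move; the robot and the scene stay as the last step left them, time stands still between calls to the robot, and variables do not carry over. Pictures are saved under pics/ and viewed, on a budget of 10 in all, crops included, one or two more only if the job needs it, and the job is handed in when it is done.

Besides the shell and the picture viewer there is one more tool, called as a command line: name --argument value ..., lists and objects as JSON in quotes. drive_tool: Moves the arm, as the interface text tells. Its arguments: {"type":"object","properties":{"motion":{"type":"array","items":{"type":"number"}},"jaw":{"type":"number"},"grip_force":{"type":"number"}},"required":["motion"]}

```bash
mkdir -p pics; ls; python3 - <<'E'
from cell import *
import cv2
print(read_state(), grip_depth)
for n in("scene","top"):
    i=camera_info(n);print(n,i)
    cv2.imwrite(f"pics/{n}0.png",camera(n)[:,:,::-1])
E
```

```text
pics
{'clock': 0.0, 'joints': array([-1.29661205e+00,  3.00510909e-01,  1.52160231e+00,  3.44046449e-06,
        1.32069348e+00, -6.66234292e-02]), 'qd': array([-5.70817625e-05, -1.19747136e-03, -2.64552091e-04,  7.37508328e-04,
       -2.78461514e-03, -1.15681080e-03]), 'effort': array([ 9.37603181e-04, -5.31809020e+01, -3.52734375e+01,  7.08449632e-02,
        2.43866479e-02, -7.94778293e-05]), 'eef_pos': array([ 183.74906847, -518.11034764,  204.85551671]), 'eef_rot': array([-3.14038152e+00, -8.41489527e-05,  3.40806797e-01]), 'wrist_force': array([-0.0239885 , -1.01041979, -0.2054627 ]), 'moment': array([-0.01983443, -0.02767549,  0.02714556]), 'finger_gap': 93.97409735866215} 18.8
scene {'fovy': 42.42925956105017, 'cx': 252.0521287916314, 'cy': 193.8423449674875, 'camera_from_world': array([[ 3.60330018e-01,  9.32720394e-01,  1.39622980e-02,
        -2.47310794e+02],
       [-5.16729145e-01,  1.87117393e-01,  8.35450819e-01,
         2.31139244e+02],
       [ 7.76629428e-01, -3.08252735e-01,  5.49387825e-01,
        -1.47352626e+03],
       [ 0.00000000e+00,  0.00000000e+00,  0.00000000e+00,
         1.00000000e+00]])}
top {'fovy': 54.28653468082548, 'cx': 258.9399875177274, 'cy': 189.58301596934513, 'camera_from_world': array([[-6.68805945e-03, -9.99900428e-01,  1.24259257e-02,
         3.42153598e+01],
       [ 9.96864877e-01, -5.68702674e-03,  7.89181523e-02,
        -5.55790870e+02],
       [-7.88396277e-02,  1.29147781e-02,  9.96803652e-01,
        -8.82416570e+02],
       [ 0.00000000e+00,  0.00000000e+00,  0.00000000e+00,
         1.00000000e+00]])}
```

View pics/top0.png

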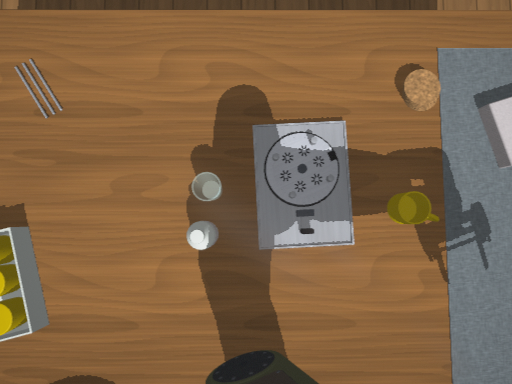

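View pics/scene0.png

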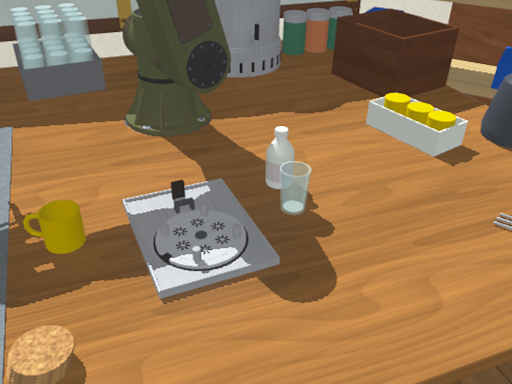

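The top view shows the hub near (302,169), a dark notch near (333,155), and the tab near (307,231). The tumbler is at (207,187), the soap at (202,235) and the mug at (409,208).

```bash
cat > h.py <<'E'
import numpy as np, cv2
from cell import *
def ray(n,u,v,z):
    i=camera_info(n);f=192/np.tan(np.radians(i["fovy"])/2);T=i["camera_from_world"];R=T[:3,:3]
    d=R.T@np.array([(u-i["cx"])/f,-(v-i["cy"])/f,-1]);c=-R.T@T[:3,3]
    return (c+d*(z-c[2])/d[2])[:2].round(1)
def proj(n,p):
    i=camera_info(n);f=192/np.tan(np.radians(i["fovy"])/2);T=i["camera_from_world"]
    q=T[:3,:3]@np.array(p,float)+T[:3,3];return (i["cx"]+f*q[0]/-q[2],i["cy"]-f*q[1]/-q[2])
E
python3 - <<'E'
from h import *
im=cv2.imread("pics/top0.png")
g=cv2.cvtColor(im,cv2.COLOR_BGR2GRAY)
m=np.zeros_like(g);m[115:255,248:360]=(g[115:255,248:360]<50)
n,l,s,c=cv2.connectedComponentsWithStats(m)
for k in range(1,n):
    if s[k][4]>8: print(c[k].round(1),s[k])
# pan corners
x0,y0=245,110
cv2.imwrite("pics/c1.png",cv2.resize(im[y0:y0+145,x0:x0+115],None,fx=5,fy=5,interpolation=cv2.INTER_CUBIC)[:600*2])
cv2.imwrite("pics/c1.png",cv2.resize(im[y0:y0+145,x0:x0+115],None,fx=4.1,fy=4.1,interpolation=cv2.INTER_CUBIC))
print("hub",ray("top",302,169,24),"notch",ray("top",333,155,20),"tab",ray("top",307,231,58))
E
```

```text
[332.1 155. ] [328 151   9   9  51]
[295.3 202.1] [272 191  48  16  51]
[304.9 231. ] [301 229  10   5  40]
hub [605.2 -73.8] notch [ 639.8 -150.8] tab [456.9 -78.7]
```

View pics/c1.png

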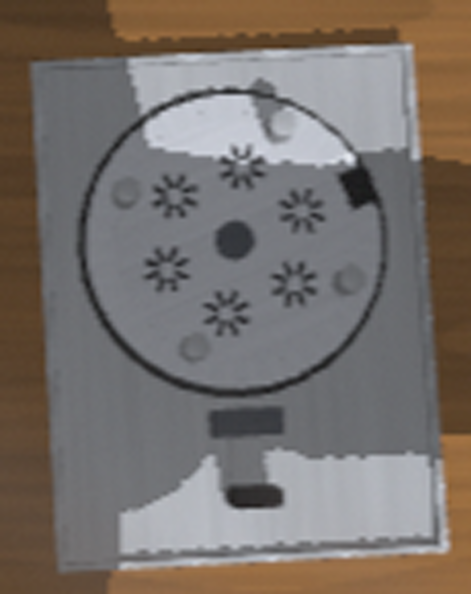

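```bash
python3 - <<'E'
from h import *
P=lambda u,v,z:ray("top",244.9+u/4.1,109.9+v/4.1,z)
hub=P(235,240,24);no=P(358,187,20);tab=P(255,494,58)
a=lambda p,q:np.degrees(np.arctan2(*(p-q)[::-1]))
print("hub",hub,"notch",no,np.linalg.norm(no-hub),a(no,hub),"tab",tab,np.linalg.norm(tab-hub),a(tab,hub))
S=[P(u,v,46) for u,v in((282,121),(349,277),(195,346),(125,191))]
print([(s.tolist(),round(np.linalg.norm(s-hub),1),round(a(s,hub),1)) for s in S],np.mean(S,0))
print("edges",a(P(32,62,18),P(60,570,18)),a(P(412,45,18),P(447,550,18)),"far/near",a(P(32,62,18),P(412,45,18)),a(P(60,570,18),P(447,550,18)))
c=[P(32,62,18),P(60,570,18),P(412,45,18),P(447,550,18)];print(c,np.mean(c,0))
for n,u,v in(("tumbler",207,187),("soap",202,238),("mug",408,208)):print(n,ray("top",u,v,60))
E
```

```text
hub [606.6 -74.4] notch [ 638.6 -148.8] 80.98987591051119 -66.72709593591802 tab [458.3 -78.9] 148.368258060813 -178.2619560439525
[([673.1, -99.9], np.float64(71.2), np.float64(-21.0)), ([581.8, -136.9], np.float64(67.2), np.float64(-111.6)), ([542.5, -47.6], np.float64(69.5), np.float64(157.3)), ([632.4, -8.4], np.float64(70.9), np.float64(68.6))] [607.45 -73.2 ]
edges 2.789467691775937 2.4879035530229023 far/near 92.40365878778526 92.47094008797231
[array([715.5,  45. ]), array([413.8,  30.3]), array([ 725.1, -183.7]), array([ 423.6, -196.8])] [569.5 -76.3]
tumbler [559.6 151.2]
soap [442.8 162.1]
mug [ 508.2 -313.4]
```

```bash
cat >> h.py <<'E'
def plan(x,y,z,yaw,n):
    s=read_state();p=s["eef_pos"];w0=s["eef_rot"][2];d=(np.array([x,y,z])-p)/n;dw=((yaw-w0+np.pi)%(2*np.pi)-np.pi)/n
    print("at",p.round(1),round(w0,3),"row turn",-dw)
    for k in range(n):
        w=w0+k*dw;print([round(v,1) for v in(d[0]*np.cos(w)+d[1]*np.sin(w),d[0]*np.sin(w)-d[1]*np.cos(w),-d[2])]+[round(-dw,3)])
E
python3 -c "
from h import *
plan(633,-9,130,1.194,24)"
```

```text
at [ 183.7 -518.1  204.9] 0.341 row turn -0.035551907871187095
[np.float64(24.7), np.float64(-13.7), np.float64(3.1), np.float64(-0.036)]
[np.float64(25.2), np.float64(-12.9), np.float64(3.1), np.float64(-0.036)]
[np.float64(25.6), np.float64(-11.9), np.float64(3.1), np.float64(-0.036)]
[np.float64(26.1), np.float64(-11.0), np.float64(3.1), np.float64(-0.036)]
[np.float64(26.4), np.float64(-10.1), np.float64(3.1), np.float64(-0.036)]
[np.float64(26.8), np.float64(-9.1), np.float64(3.1), np.float64(-0.036)]
[np.float64(27.1), np.float64(-8.2), np.float64(3.1), np.float64(-0.036)]
[np.float64(27.4), np.float64(-7.2), np.float64(3.1), np.float64(-0.036)]
[np.float64(27.6), np.float64(-6.2), np.float64(3.1), np.float64(-0.036)]
[np.float64(27.8), np.float64(-5.3), np.float64(3.1), np.float64(-0.036)]
[np.float64(28.0), np.float64(-4.3), np.float64(3.1), np.float64(-0.036)]
[np.float64(28.1), np.float64(-3.3), np.float64(3.1), np.float64(-0.036)]
[np.float64(28.2), np.float64(-2.3), np.float64(3.1), np.float64(-0.036)]
[np.float64(28.3), np.float64(-1.3), np.float64(3.1), np.float64(-0.036)]
[np.float64(28.3), np.float64(-0.3), np.float64(3.1), np.float64(-0.036)]
[np.float64(28.3), np.float64(0.7), np.float64(3.1), np.float64(-0.036)]
[np.float64(28.2), np.float64(1.7), np.float64(3.1), np.float64(-0.036)]
[np.float64(28.2), np.float64(2.7), np.float64(3.1), np.float64(-0.036)]
[np.float64(28.0), np.float64(3.7), np.float64(3.1), np.float64(-0.036)]
[np.float64(27.9), np.float64(4.7), np.float64(3.1), np.float64(-0.036)]
[np.float64(27.7), np.float64(5.7), np.float64(3.1), np.float64(-0.036)]
[np.float64(27.5), np.float64(6.7), np.float64(3.1), np.float64(-0.036)]
[np.float64(27.2), np.float64(7.7), np.float64(3.1), np.float64(-0.036)]
[np.float64(26.9), np.float64(8.6), np.float64(3.1), np.float64(-0.036)]
```

drive_tool --motion '[25, -13, 3, -0.036, 25, -13, 3, -0.036, 26, -12, 3, -0.036, 26, -11, 3, -0.036, 26, -10, 3, -0.036, 27, -9, 3, -0.036, 27, -8, 3, -0.036, 27, -7, 3, -0.036]' --jaw 0.74 --grip_force 5

```text
clock: 0.77
eef_pos: [334.9, -343.9, 177.7]
eef_rot: [-3.137, -0.0, 0.633]
wrist_force: [1.0, -0.3, 0.6]
finger_gap: 43.8
```

drive_tool --motion '[28, -6, 3, -0.036, 28, -5, 3, -0.036, 28, -4, 3, -0.036, 28, -3, 3, -0.036, 28, -2, 3, -0.036, 28, -1, 3, -0.036, 28, 0, 3, -0.036, 28, 1, 3, -0.036]'

```text
clock: 1.43
eef_pos: [488.2, -163.0, 151.4]
eef_rot: [-3.134, -0.002, 0.936]
wrist_force: [1.0, -0.4, 0.3]
finger_gap: 24.5
```

```bash
python3 -c "
from h import *
print(read_state()['finger_gap'])
plan(633,-9,80,1.194,9)"
```

```text
24.516367361121034
at [ 488.2 -163.   151.4] 0.936 row turn -0.02867976306710713
[np.float64(23.3), np.float64(2.8), np.float64(7.9), np.float64(-0.029)]
[np.float64(23.2), np.float64(3.5), np.float64(7.9), np.float64(-0.029)]
[np.float64(23.1), np.float64(4.1), np.float64(7.9), np.float64(-0.029)]
[np.float64(23.0), np.float64(4.8), np.float64(7.9), np.float64(-0.029)]
[np.float64(22.8), np.float64(5.5), np.float64(7.9), np.float64(-0.029)]
[np.float64(22.7), np.float64(6.1), np.float64(7.9), np.float64(-0.029)]
[np.float64(22.5), np.float64(6.8), np.float64(7.9), np.float64(-0.029)]
[np.float64(22.3), np.float64(7.4), np.float64(7.9), np.float64(-0.029)]
[np.float64(22.1), np.float64(8.0), np.float64(7.9), np.float64(-0.029)]
```

drive_tool --motion '[25, 3, 8, -0.032, 25, 4, 8, -0.032, 25, 4, 8, -0.032, 25, 5, 8, -0.032, 25, 6, 8, -0.032, 25, 6, 8, -0.032, 25, 7, 8, -0.032, 25, 7, 8, -0.032]'

```text
clock: 2.1
eef_pos: [628.4, 0.8, 83.0]
eef_rot: [-3.132, -0.003, 1.207]
wrist_force: [-0.7, -0.8, -0.5]
finger_gap: 24.3
```

```bash
python3 -c "
from h import *
plan(633,-9,65,1.194,3)
im=camera('top')[:,:,::-1];sc=camera('scene')[:,:,::-1]
a=cv2.resize(im[100:260,240:370],None,fx=3,fy=3);b=cv2.resize(sc[140:300,110:300],None,fx=2.5,fy=2.5)
b=cv2.copyMakeBorder(b,0,80,0,0,0);cv2.imwrite('pics/a1.png',cv2.resize(np.hstack([a,b]),(800,432)))"
```

```text
at [628.4   0.8  83. ] 1.207 row turn 0.004173797577029366
[np.float64(-2.5), np.float64(2.6), np.float64(6.0), np.float64(0.004)]
[np.float64(-2.5), np.float64(2.6), np.float64(6.0), np.float64(0.004)]
[np.float64(-2.5), np.float64(2.6), np.float64(6.0), np.float64(0.004)]
```

View pics/a1.png

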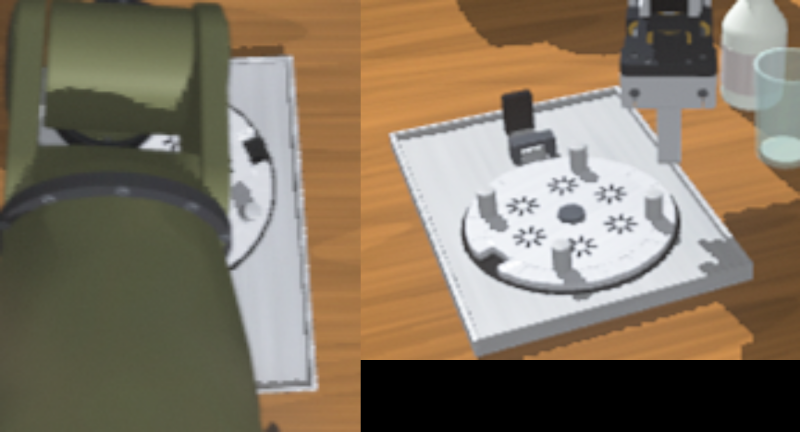

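The top view is blocked by the arm. The scene view shows the fingers just above and outside the target stud, which is at the right of the grate. I'll open the fingers a little more and go down carefully.

drive_tool --motion '[-4, 3, 6, 0.004, -3, 3, 6, 0.004, -2, 2, 4, 0.004, 0, 0, 0, 0]' --jaw 0.66

```text
clock: 2.53
eef_pos: [631.5, -11.1, 63.2]
eef_rot: [-3.129, -0.001, 1.194]
wrist_force: [0.2, -1.4, -0.5]
finger_gap: 31.9
```

```bash
python3 -c "
from h import *
print(ray('scene',237.3,226.7,46),proj('scene',[632.6,-8.8,46]))
plan(632.6,-8.8,52,1.194,3)"
```

```text
[639.  -12.7] (np.float64(238.09215378474772), np.float64(224.40385083135286))
at [631.5 -11.1  63.2] 1.194 row turn 7.803289654765659e-05
[np.float64(0.8), np.float64(0.0), np.float64(3.7), np.float64(0.0)]
[np.float64(0.8), np.float64(0.0), np.float64(3.7), np.float64(0.0)]
[np.float64(0.8), np.float64(0.0), np.float64(3.7), np.float64(0.0)]
```

drive_tool --motion '[1, 0, 6, 0, 1, 0, 5, 0, 0, 0, 5, 0, 0, 0, 5, 0, 0, 0, 5, 0, 0, 0, 4, 0, 0, 0, 2, 0]'

```text
clock: 3.12
eef_pos: [631.5, -11.1, 28.9]
eef_rot: [-3.13, -0.002, 1.191]
wrist_force: [-0.4, 0.5, -0.2]
finger_gap: 32.0
```

drive_tool --motion '[0, 0, 0, 0, 0, 0, 0, 0, 0, 2, 0, 0.03, 0, 2, 0, 0.03, 0, 2, 0, 0.03, 0, 2, 0, 0.03, 0, 3, 0, 0.04, 0, 3, 0, 0.04]' --jaw 0.77

```text
clock: 3.78
eef_pos: [643.2, -16.8, 28.6]
eef_rot: [-3.127, 0.002, 0.985]
wrist_force: [-3.6, -0.6, 1.5]
finger_gap: 21.7
```

```bash
cat >> h.py <<'E'
def arc():
    s=read_state();p=s["eef_pos"][:2]-np.array([607,-74]);print("r",np.hypot(*p).round(1),"ang",np.degrees(np.arctan2(p[1],p[0])).round(1),"yaw",np.degrees(s["eef_rot"][2]).round(1),"F",s["wrist_force"].round(1),s["eef_pos"].round(1),s["finger_gap"].round(1),s["clock"].round(2),"j6",s["joints"][5].round(2))
E
python3 -c "
from h import *
arc();sc=camera('scene')[:,:,::-1];cv2.imwrite('pics/a2.png',cv2.resize(sc[140:300,110:300],None,fx=3,fy=3))"
```

```text
Traceback (most recent call last):
  File "h.py", line 16, in arc
    s=read_state();p=s["eef_pos"][:2]-np.array([607,-74]);print("r",np.hypot(*p).round(1),"ang",np.degrees(np.arctan2(p[1],p[0])).round(1),"yaw",np.degrees(s["eef_rot"][2]).round(1),"F",s["wrist_force"].round(1),s["eef_pos"].round(1),s["finger_gap"].round(1),s["clock"].round(2),"j6",s["joints"][5].round(2))
                                                                                                                                                                                                                                          ^^^^^^^^^^^^^^^^^^^^^
AttributeError: 'float' object has no attribute 'round'
```

drive_tool --motion '[0, 4, 0, 0.06, 0, 4, 0, 0.06, 0, 4, 0, 0.06, 0, 4, 0, 0.06, 0, 4, 0, 0.06, 0, 4, 0, 0.06, 0, 4, 0, 0.06, 0, 4, 0, 0.06]'

```text
clock: 4.45
eef_pos: [663.4, -38.2, 28.6]
eef_rot: [-3.124, 0.015, 0.484]
wrist_force: [-2.5, 2.8, -0.4]
finger_gap: 21.7
```

```bash
sed -i 's/s\["clock"\].round(2)/s["clock"]/' h.py
python3 -c "
from h import *
arc();sc=camera('scene')[:,:,::-1];cv2.imwrite('pics/a2.png',cv2.resize(sc[140:300,110:300],None,fx=3,fy=3))"
```

```text
Traceback (most recent call last):
  File "h.py", line 16, in arc
    s=read_state();p=s["eef_pos"][:2]-np.array([607,-74]);print("r",np.hypot(*p).round(1),"ang",np.degrees(np.arctan2(p[1],p[0])).round(1),"yaw",np.degrees(s["eef_rot"][2]).round(1),"F",s["wrist_force"].round(1),s["eef_pos"].round(1),s["finger_gap"].round(1),s["clock"],"j6",s["joints"][5].round(2))
                                                                                                                                                                                                                                          ^^^^^^^^^^^^^^^^^^^^^
AttributeError: 'float' object has no attribute 'round'
```

```bash
sed -i 's/s\["finger_gap"\].round(1)/s["finger_gap"]/' h.py
python3 -c "
from h import *
arc();sc=camera('scene')[:,:,::-1];cv2.imwrite('pics/a2.png',cv2.resize(sc[140:300,110:300],None,fx=3,fy=3))"
```

```text
r 66.8 ang 32.4 yaw 27.7 F [-2.5  2.8 -0.4] [663.4 -38.2  28.6] 21.719281033429407 4.45 j6 0.97
```

View pics/a2.png

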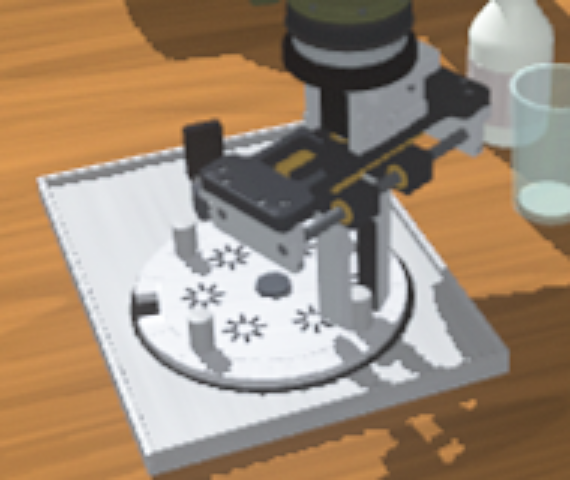

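The stud sits between the fingers, and the notch has moved round to the left at (145,303) in the crop. I'll keep going along the arc.

drive_tool --motion '[0.3, 4.4, 0, 0.055, 0.3, 4.4, 0, 0.055, 0.3, 4.4, 0, 0.055, 0.3, 4.4, 0, 0.055, 0.3, 4.4, 0, 0.055, 0.3, 4.4, 0, 0.055, 0.3, 4.4, 0, 0.055, 0.3, 4.4, 0, 0.055]'

```text
clock: 5.17
eef_pos: [674.7, -68.3, 28.7]
eef_rot: [-3.128, 0.025, 0.035]
wrist_force: [-1.3, 3.0, -0.1]
finger_gap: 21.6
```

drive_tool --motion '[0.2, 4.4, 0, 0.055, 0.2, 4.4, 0, 0.055, 0.2, 4.4, 0, 0.055, 0.2, 4.4, 0, 0.055, 0.2, 4.4, 0, 0.055, 0, 4, 0, 0.05, 0, 3, 0, 0.04, 0, 2, 0, 0.02]'

```text
clock: 5.83
eef_pos: [671.7, -96.7, 29.0]
eef_rot: [-3.135, 0.028, -0.357]
wrist_force: [1.1, 2.6, -2.4]
finger_gap: 21.8
```

```bash
python3 -c "
from h import *
arc()"
```

```text
r 68.5 ang -19.3 yaw -20.5 F [ 1.1  2.6 -2.4] [671.7 -96.7  29. ] 21.757513936711952 5.8333 j6 1.72
```

drive_tool --motion '[0.2, 4.2, 0, 0.06, 0.2, 4.2, 0, 0.06, 0.2, 4.2, 0, 0.06, 0, 4, 0, 0.055, 0, 3, 0, 0.04, 0, 2, 0, 0.02, 0, 0, 0, 0]'

```text
clock: 6.42
eef_pos: [662.3, -114.9, 29.4]
eef_rot: [-3.142, 0.028, -0.655]
wrist_force: [0.1, -0.1, -0.1]
finger_gap: 22.2
```

```bash
python3 -c "
from h import *
arc();sc=camera('scene')[:,:,::-1];cv2.imwrite('pics/a3.png',cv2.resize(sc[150:300,110:300],None,fx=4.2,fy=4))"
```

```text
r 68.8 ang -36.5 yaw -37.6 F [ 0.1 -0.1 -0.1] [ 662.3 -114.9   29.4] 22.202862322376042 6.4167 j6 1.99
```

View pics/a3.png

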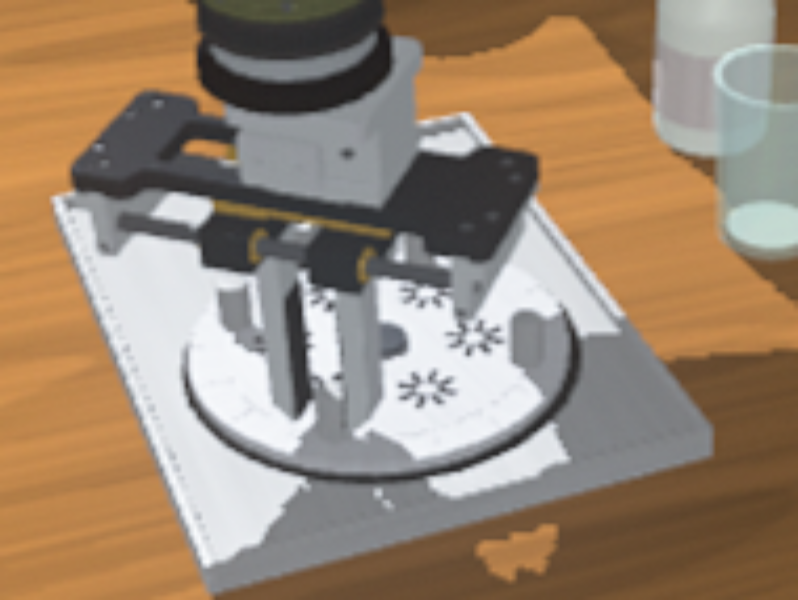

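The notch is hidden behind the gripper. I'll push the remaining 4 mm or so, lift off, and look from above.

drive_tool --motion '[0, 2, 0, 0.02, 0, 2, 0, 0.02, 0, 1.5, 0, 0.02, 0, 0, 0, 0]'

```text
clock: 6.8
eef_pos: [659.1, -118.9, 29.6]
eef_rot: [3.141, 0.027, -0.716]
wrist_force: [1.3, 0.4, -0.6]
finger_gap: 21.6
```

```bash
python3 -c "
from h import *
arc()"
```

```text
r 68.8 ang -40.8 yaw -41.0 F [ 1.3  0.4 -0.6] [ 659.1 -118.9   29.6] 21.596924406128394 6.8 j6 2.04
```

drive_tool --motion '[0, -1.5, -3, 0, 0, 0, -10, 0, 0, 0, -20, 0, 0, 0, -30, 0, 0, 0, -30, 0, 0, 0, -20, 0]'

```text
clock: 7.3
eef_pos: [660.2, -119.7, 144.9]
eef_rot: [3.135, 0.036, -0.715]
wrist_force: [0.1, 0.3, -0.3]
finger_gap: 21.9
```

```bash
python3 -c "
from h import *
plan(400,-270,150,0,14)"
```

```text
at [ 660.2 -119.7  144.9] -0.715 row turn -0.05105322714950538
[np.float64(-7.0), np.float64(20.3), np.float64(-0.4), np.float64(-0.051)]
[np.float64(-8.0), np.float64(19.9), np.float64(-0.4), np.float64(-0.051)]
[np.float64(-9.0), np.float64(19.5), np.float64(-0.4), np.float64(-0.051)]
[np.float64(-10.0), np.float64(19.0), np.float64(-0.4), np.float64(-0.051)]
[np.float64(-11.0), np.float64(18.4), np.float64(-0.4), np.float64(-0.051)]
[np.float64(-11.9), np.float64(17.9), np.float64(-0.4), np.float64(-0.051)]
[np.float64(-12.8), np.float64(17.2), np.float64(-0.4), np.float64(-0.051)]
[np.float64(-13.7), np.float64(16.6), np.float64(-0.4), np.float64(-0.051)]
[np.float64(-14.5), np.float64(15.8), np.float64(-0.4), np.float64(-0.051)]
[np.float64(-15.3), np.float64(15.1), np.float64(-0.4), np.float64(-0.051)]
[np.float64(-16.0), np.float64(14.3), np.float64(-0.4), np.float64(-0.051)]
[np.float64(-16.7), np.float64(13.4), np.float64(-0.4), np.float64(-0.051)]
[np.float64(-17.4), np.float64(12.6), np.float64(-0.4), np.float64(-0.051)]
[np.float64(-18.0), np.float64(11.7), np.float64(-0.4), np.float64(-0.051)]
```

drive_tool --motion '[-7, 20, -1, -0.053, -8, 20, -1, -0.053, -9, 20, -1, -0.053, -10, 19, -1, -0.053, -11, 18, -1, -0.053, -12, 18, -1, -0.053, -13, 17, -1, -0.053, -14, 17, -1, -0.053]' --jaw 1

```text
clock: 7.97
eef_pos: [510.6, -210.0, 170.2]
eef_rot: [-3.135, 0.018, -0.266]
wrist_force: [0.8, -1.1, 0.3]
finger_gap: 0.4
```

drive_tool --motion '[-16, 16, 0, -0.053, -16, 16, 0, -0.053, -17, 15, 0, -0.053, -17, 14, 0, -0.053, -18, 14, 0, -0.053, -18, 13, 0, -0.053, -18, 12, 0, -0.04, -15, 8, 0, 0]'

```text
clock: 8.63
eef_pos: [359.0, -312.2, 180.5]
eef_rot: [-3.136, 0.009, 0.118]
wrist_force: [0.2, -0.4, -1.0]
finger_gap: 0.6
```

```bash
python3 -c "
from h import *
arc();im=camera('top')[:,:,::-1];cv2.imwrite('pics/t2.png',im);x0,y0=245,110
cv2.imwrite('pics/c2.png',cv2.resize(im[y0:y0+145,x0:x0+115],None,fx=4.1,fy=4.1,interpolation=cv2.INTER_CUBIC))"
```

```text
r 343.8 ang -136.2 yaw 6.7 F [ 0.2 -0.4 -1. ] [ 359.  -312.2  180.5] 0.5878354214673648 8.6333 j6 0.66
```

View pics/c2.png

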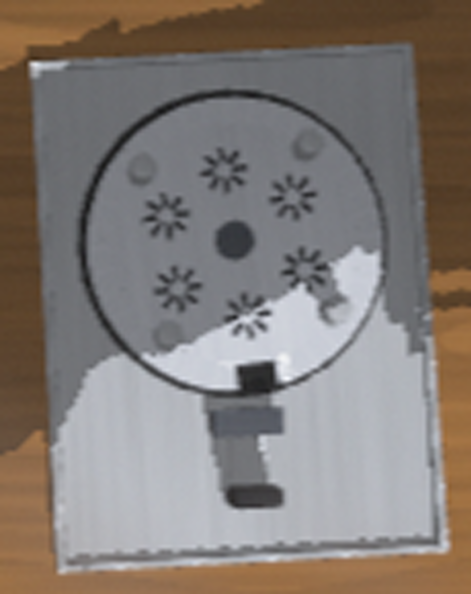

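The notch at crop (257,376) now faces the catch bridge at (247,421), but it looks slightly too far to the right. I'll check with numbers.

```bash
python3 - <<'E'
from h import *
P=lambda u,v,z:ray("top",244.9+u/4.1,109.9+v/4.1,z)
H=np.array([606.8,-74.2]);a=lambda p:round(np.degrees(np.arctan2(*(p-H)[::-1]))%360,1)
no=P(257,376,20);print("notch",no,np.hypot(*(no-H)),a(no))
for (u,v),o in zip(((307,143),(335,309),(167,335),(142,168)),(135,45,-45,-135)):
    s=P(u,v,46);print(s,np.hypot(*(s-H)).round(1),(a(s)+(o if 0 else 0)))
print("bridge",a(P(247,421,28)),"tab",a(P(255,494,58)))
im=cv2.imread("pics/t2.png");g=cv2.cvtColor(im,cv2.COLOR_BGR2GRAY)
for box,t,z in(((196,206,298,316),45,20),((226,236,296,318),60,58)):
    y0,y1,x0,x1=box;m=(g[y0:y1,x0:x1]<t);v,u=np.nonzero(m);print(len(u),u.mean()+x0,v.mean()+y0,a(ray("top",u.mean()+x0,v.mean()+y0,z)))
E
```

```text
notch [526.3 -86.6] 81.44943216499425 188.8
[ 660.1 -114.2] 66.6 323.1
[ 563.4 -128.5] 69.5 231.4
[548.9 -31.6] 71.9 143.7
[645.8 -18.4] 68.1 55.0
bridge 182.7 tab 181.8
26 307.1923076923077 203.5 187.6
17 303.05882352941177 230.35294117647058 178.2
```

```bash
python3 -c "
from h import *
plan(564,-130,90,0.93,10)"
```

```text
at [ 357.6 -313.3  180.7] 0.115 row turn -0.08151010336962802
[np.float64(22.6), np.float64(-15.8), np.float64(9.1), np.float64(-0.082)]
[np.float64(23.8), np.float64(-14.0), np.float64(9.1), np.float64(-0.082)]
[np.float64(24.9), np.float64(-12.0), np.float64(9.1), np.float64(-0.082)]
[np.float64(25.8), np.float64(-9.9), np.float64(9.1), np.float64(-0.082)]
[np.float64(26.5), np.float64(-7.8), np.float64(9.1), np.float64(-0.082)]
[np.float64(27.0), np.float64(-5.6), np.float64(9.1), np.float64(-0.082)]
[np.float64(27.4), np.float64(-3.4), np.float64(9.1), np.float64(-0.082)]
[np.float64(27.6), np.float64(-1.1), np.float64(9.1), np.float64(-0.082)]
[np.float64(27.6), np.float64(1.1), np.float64(9.1), np.float64(-0.082)]
[np.float64(27.4), np.float64(3.4), np.float64(9.1), np.float64(-0.082)]
```

drive_tool --motion '[23, -16, 5, -0.082, 24, -14, 5, -0.082, 25, -12, 5, -0.082, 26, -10, 8, -0.082, 27, -8, 8, -0.082, 27, -6, 8, -0.082, 27, -3, 10, -0.082, 28, -1, 10, -0.082]' --jaw 0.57 --grip_force 4

```text
clock: 9.35
eef_pos: [527.9, -163.1, 128.8]
eef_rot: [3.139, 0.004, 0.787]
wrist_force: [0.8, -0.1, 0.2]
finger_gap: 40.5
```

```bash
python3 -c "
from h import *
plan(564,-130,65,0.93,4)"
```

```text
at [ 527.9 -163.1  128.8] 0.787 row turn -0.035684196626622366
[np.float64(12.2), np.float64(0.6), np.float64(15.9), np.float64(-0.036)]
[np.float64(12.2), np.float64(1.0), np.float64(15.9), np.float64(-0.036)]
[np.float64(12.2), np.float64(1.4), np.float64(15.9), np.float64(-0.036)]
[np.float64(12.1), np.float64(1.9), np.float64(15.9), np.float64(-0.036)]
```

drive_tool --motion '[14, 0.5, 16, -0.036, 13, 1, 16, -0.036, 12, 1.5, 16, -0.036, 6, 2, 10, -0.036, 0, 0, 2, 0, 0, 0, 0, 0]'

```text
clock: 9.85
eef_pos: [567.8, -125.6, 68.9]
eef_rot: [3.137, 0.004, 0.95]
wrist_force: [0.1, 0.7, 0.5]
finger_gap: 40.3
```

```bash
python3 -c "
from h import *
plan(564,-130,30,0.93,6)
sc=camera('scene')[:,:,::-1];cv2.imwrite('pics/a4.png',cv2.resize(sc[150:300,110:300],None,fx=4.2,fy=4))"
```

```text
at [ 567.8 -125.6   68.9] 0.95 row turn 0.0033840408533691857
[np.float64(-1.0), np.float64(-0.1), np.float64(6.5), np.float64(0.003)]
[np.float64(-1.0), np.float64(-0.1), np.float64(6.5), np.float64(0.003)]
[np.float64(-1.0), np.float64(-0.1), np.float64(6.5), np.float64(0.003)]
[np.float64(-1.0), np.float64(-0.1), np.float64(6.5), np.float64(0.003)]
[np.float64(-1.0), np.float64(-0.1), np.float64(6.5), np.float64(0.003)]
[np.float64(-1.0), np.float64(-0.1), np.float64(6.5), np.float64(0.003)]
```

View pics/a4.png

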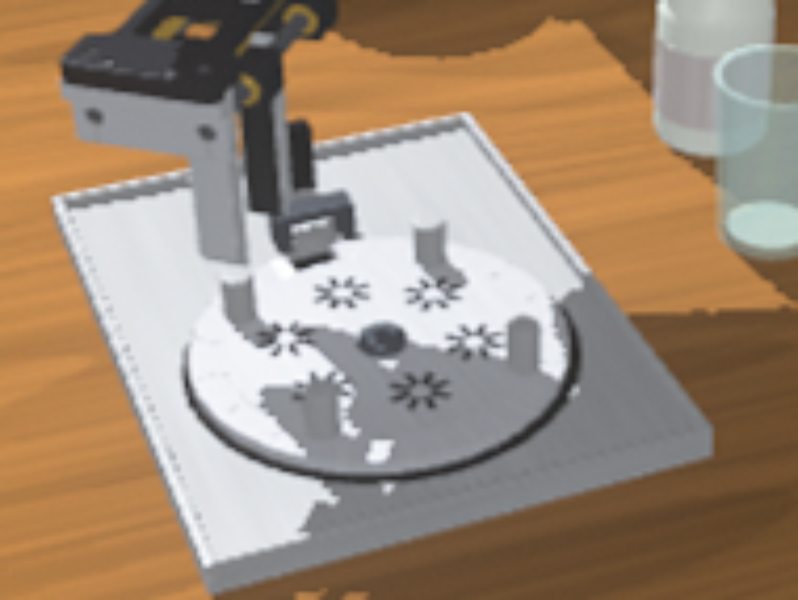

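```bash
python3 -c "
from h import *
c=lambda p:[round((proj('scene',p)[0]-110)*4.2),round((proj('scene',p)[1]-150)*4)]
print(c([567.8,-125.6,68.9]))
for a in (233.3,143.3,53.3,323.3):
  print(a,c([606.8+70*np.cos(np.radians(a)),-74.2+70*np.sin(np.radians(a)),46]))
print('hub',c([606.8,-74.2,24]))
for u,v in((240,280),(430,228),(524,320),(322,388)): print(ray('scene',110+u/4.2,150+v/4,46))
print(ray('scene',110+383/4.2,150+335/4,24))
"
```

```text
[251, 234]
233.3 [244, 271]
143.3 [435, 217]
53.3 [531, 321]
323.3 [328, 384]
hub [387, 331]
[ 571.8 -133.7]
[559.6 -37.9]
[647.1 -20.7]
[ 664.7 -119.2]
[608.8 -76.7]
```

The fingers are above the stud at (240,280) in the crop, one on each side of it, and the notch is a little off the bridge. I'll go down and grip gently.

drive_tool --motion '[-2, 0, 6, 0, -2, 0, 6, 0, -1, 0, 6, 0, 0, 0, 6, 0, 0, 0, 6, 0, 0, 0, 6, 0, 0, 0, 3, 0]'

```text
clock: 10.48
eef_pos: [565.0, -132.9, 30.5]
eef_rot: [3.131, 0.002, 0.944]
wrist_force: [-0.8, -0.0, 0.0]
finger_gap: 40.6
```

drive_tool --motion '[0, 0, 0, 0, 0, 0, 0, 0, 0, 0, 0, 0, 0, 0, 0, 0, 0, 0, 0, 0]' --jaw 0.82

```text
clock: 10.9
eef_pos: [564.8, -132.8, 29.7]
eef_rot: [3.132, 0.002, 0.944]
wrist_force: [-0.4, -0.3, 0.2]
finger_gap: 17.0
```

```bash
python3 -c "
from h import *
arc()"
```

```text
r 72.3 ang -125.7 yaw 54.1 F [-0.4 -0.3  0.2] [ 564.8 -132.8   29.7] 17.010266995737634 10.9 j6 0.34
```

drive_tool --motion '[0, -2, 0, 0.028, 0, -2, 0, 0.028, 0, -2, 0, 0.028, 0, -2, 0, 0.02, 0, 0, 0, 0]'

```text
clock: 11.32
eef_pos: [559.7, -128.0, 30.9]
eef_rot: [3.128, -0.0, 0.835]
wrist_force: [0.1, -0.9, 0.7]
finger_gap: 16.9
```

```bash
python3 -c "
from h import *
arc()"
```

```text
r 71.8 ang -131.2 yaw 47.9 F [ 0.1 -0.9  0.7] [ 559.7 -128.    30.9] 16.878291879896054 11.3167 j6 0.45
```

drive_tool --motion '[0, 0, 0, 0, 0, 0, 0, 0, 0, 0, -10, 0, 0, 0, -20, 0, 0, 0, -30, 0, 0, 0, -30, 0, 0, 0, -20, 0]' --jaw 0.7

```text
clock: 11.9
eef_pos: [556.2, -126.4, 143.1]
eef_rot: [3.137, 0.004, 0.839]
wrist_force: [0.9, -1.1, 0.8]
finger_gap: 28.3
```

```bash
python3 -c "
from h import *
plan(410,-82,140,0.043,8)"
```

```text
at [ 556.2 -126.4  143.1] 0.839 row turn 0.09950239338983707
[np.float64(-8.1), np.float64(-17.3), np.float64(0.4), np.float64(0.1)]
[np.float64(-9.8), np.float64(-16.4), np.float64(0.4), np.float64(0.1)]
[np.float64(-11.3), np.float64(-15.4), np.float64(0.4), np.float64(0.1)]
[np.float64(-12.8), np.float64(-14.2), np.float64(0.4), np.float64(0.1)]
[np.float64(-14.2), np.float64(-12.8), np.float64(0.4), np.float64(0.1)]
[np.float64(-15.4), np.float64(-11.3), np.float64(0.4), np.float64(0.1)]
[np.float64(-16.4), np.float64(-9.8), np.float64(0.4), np.float64(0.1)]
[np.float64(-17.3), np.float64(-8.1), np.float64(0.4), np.float64(0.1)]
```

drive_tool --motion '[-8, -17, 0, 0.1, -10, -16, 0, 0.1, -11, -15, 0, 0.1, -13, -14, 0, 0.1, -14, -13, 0, 0.1, -15, -11, 0, 0.1, -16, -10, 0, 0.1, -17, -8, 0, 0.1]' --jaw 1

```text
clock: 12.57
eef_pos: [410.8, -80.5, 153.5]
eef_rot: [3.131, -0.016, 0.009]
wrist_force: [1.1, -0.4, 0.4]
finger_gap: 0.4
```

```bash
python3 -c "
from h import *
plan(410,-82,140,0.043,3);im=camera('top')[:,:,::-1];cv2.imwrite('pics/t3.png',im);x0,y0=245,110
cv2.imwrite('pics/c3.png',cv2.resize(im[y0:y0+145,x0:x0+115],None,fx=4.1,fy=4.1,interpolation=cv2.INTER_CUBIC))"
```

```text
at [410.8 -80.5 153.5] 0.009 row turn -0.011349164476388415
[np.float64(-0.3), np.float64(0.5), np.float64(4.5), np.float64(-0.011)]
[np.float64(-0.3), np.float64(0.5), np.float64(4.5), np.float64(-0.011)]
[np.float64(-0.3), np.float64(0.5), np.float64(4.5), np.float64(-0.011)]
```

View pics/c3.png

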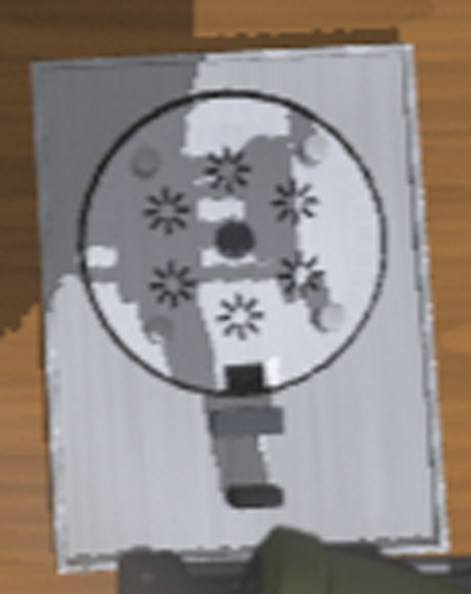

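The notch is at crop (244,378), in line with the bridge at (247,421).

```bash
python3 - <<'E'
from h import *
P=lambda u,v,z:ray("top",244.9+u/4.1,109.9+v/4.1,z)
H=np.array([606.8,-74.2]);a=lambda p:round(np.degrees(np.arctan2(*(p-H)[::-1]))%360,1)
print("notch",a(P(244.5,378,20)),"studs",[(a(P(u,v,46))+o)%360 for u,v,o in((314,147,225),(330,317,-45),(160,327,45),(146,162,135))],"tab",P(255,494,58))
plan(428,-81.5,42,0.043,4)
E
```

```text
notch 183.5 studs [np.float64(184.10000000000002), np.float64(181.9), np.float64(183.8), np.float64(186.5)] tab [458.3 -78.9]
at [408.4 -79.7 153.3] 0.001 row turn -0.010499412588463541
[np.float64(4.9), np.float64(0.5), np.float64(27.8), np.float64(-0.01)]
[np.float64(4.9), np.float64(0.5), np.float64(27.8), np.float64(-0.01)]
[np.float64(4.9), np.float64(0.6), np.float64(27.8), np.float64(-0.01)]
[np.float64(4.9), np.float64(0.6), np.float64(27.8), np.float64(-0.01)]
```

drive_tool --motion '[2, 0.5, 25, -0.01, 2, 0.5, 25, -0.01, 2, 0.5, 25, -0.01, 2, 0.5, 20, -0.01, 2, 0, 12, -0.01, 2, 0, 3, 0, 0, 0, 0, 0]'

```text
clock: 13.2
eef_pos: [424.2, -82.8, 46.4]
eef_rot: [3.128, -0.025, 0.054]
wrist_force: [-0.2, -0.3, 0.0]
finger_gap: 0.5
```

drive_tool --motion '[2, 0, 2, 0, 2, 0, 2, 0, 2, 0, 1, 0, 2, 0, 0, 0, 2, 0, 0, 0, 1.5, 0, 0, 0, 1.5, 0, 0, 0]'

```text
clock: 13.78
eef_pos: [440.6, -82.7, 45.7]
eef_rot: [3.126, -0.03, 0.054]
wrist_force: [-0.4, -0.2, 1.0]
finger_gap: 0.7
```

drive_tool --motion '[1.5, 0, 0, 0, 1.5, 0, 0, 0, 1.5, 0, 0, 0]'

```text
clock: 14.03
eef_pos: [444.9, -82.4, 45.7]
eef_rot: [3.126, -0.029, 0.054]
wrist_force: [-2.1, -1.1, 0.6]
finger_gap: 0.5
```

drive_tool --motion '[1.5, 0, 0, 0, 1.5, 0, 0, 0, 1.5, 0, 0, 0, 1.5, 0, 0, 0]'

```text
clock: 14.37
eef_pos: [451.1, -82.1, 45.8]
eef_rot: [3.126, -0.028, 0.054]
wrist_force: [-2.7, -0.1, 0.9]
finger_gap: 0.2
```

drive_tool --motion '[1.5, 0, 0, 0, 1.5, 0, 0, 0, 1.5, 0, 0, 0, 1, 0, 0, 0]'

```text
clock: 14.7
eef_pos: [457.2, -81.8, 45.8]
eef_rot: [3.126, -0.027, 0.054]
wrist_force: [-2.3, -0.2, 0.0]
finger_gap: 0.4
```

drive_tool --motion '[1, 0, 0, 0, 1, 0, 0, 0, 1, 0, 0, 0]'

```text
clock: 14.95
eef_pos: [460.4, -81.7, 45.8]
eef_rot: [3.126, -0.027, 0.054]
wrist_force: [-1.1, -1.9, 0.2]
finger_gap: 0.6
```

drive_tool --motion '[0.7, 0, 0, 0, 0.7, 0, 0, 0]'

```text
clock: 15.12
eef_pos: [462.0, -81.6, 45.8]
eef_rot: [3.126, -0.027, 0.054]
wrist_force: [-1.7, -1.7, -0.6]
finger_gap: 0.4
```

drive_tool --motion '[0.7, 0, 0, 0, 0.7, 0, 0, 0]'

```text
clock: 15.28
eef_pos: [463.5, -81.5, 45.8]
eef_rot: [3.126, -0.027, 0.054]
wrist_force: [-2.2, -1.6, -0.9]
finger_gap: 0.6
```

Travel is about 20 mm so far, and the push still only meets free-sliding friction.

drive_tool --motion '[0.7, 0, 0, 0, 0.7, 0, 0, 0]'

```text
clock: 15.45
eef_pos: [464.9, -81.4, 45.8]
eef_rot: [3.126, -0.027, 0.054]
wrist_force: [-5.0, -1.4, 0.2]
finger_gap: 0.5
```

drive_tool --motion '[0.7, 0, 0, 0, 0.7, 0, 0, 0]'

```text
clock: 15.62
eef_pos: [465.7, -81.4, 45.8]
eef_rot: [3.126, -0.025, 0.054]
wrist_force: [-5.6, -2.0, 2.8]
finger_gap: 0.0
```

drive_tool --motion '[0.7, 0, 0, 0]'

```text
clock: 15.7
eef_pos: [466.0, -81.4, 45.8]
eef_rot: [3.126, -0.024, 0.054]
wrist_force: [-6.1, -1.1, 3.3]
finger_gap: 0.6
```

drive_tool --motion '[0.7, 0, 0, 0]'

```text
clock: 15.78
eef_pos: [466.4, -81.4, 45.8]
eef_rot: [3.126, -0.023, 0.054]
wrist_force: [-5.5, -1.4, 3.1]
finger_gap: 0.4
```

drive_tool --motion '[0.8, 0, 0, 0]'

```text
clock: 15.87
eef_pos: [466.8, -81.3, 45.8]
eef_rot: [3.126, -0.021, 0.054]
wrist_force: [-5.5, -1.5, 3.4]
finger_gap: 0.6
```

drive_tool --motion '[0.8, 0, 0, 0, 0.8, 0, 0, 0]'

```text
clock: 16.03
eef_pos: [467.7, -81.3, 45.8]
eef_rot: [3.127, -0.019, 0.054]
wrist_force: [-4.9, -2.0, 2.5]
finger_gap: 0.3
```

drive_tool --motion '[0.8, 0, 0, 0, 0.8, 0, 0, 0]'

```text
clock: 16.2
eef_pos: [468.2, -81.3, 45.8]
eef_rot: [3.127, -0.016, 0.054]
wrist_force: [-10.0, -2.2, 7.1]
finger_gap: 0.3
```

drive_tool --motion '[0.8, 0, 0, 0]'

```text
clock: 16.28
eef_pos: [468.2, -81.3, 45.8]
eef_rot: [3.127, -0.014, 0.054]
wrist_force: [-11.6, -2.9, 7.7]
finger_gap: 0.6
```

drive_tool --motion '[0.8, 0, 0, 0]'

```text
clock: 16.37
eef_pos: [468.2, -81.3, 45.8]
eef_rot: [3.127, -0.012, 0.054]
wrist_force: [-9.8, -1.8, 6.5]
finger_gap: 0.4
```

drive_tool --motion '[0.8, 0, 0, 0, 0.8, 0, 0, 0, 0.8, 0, 0, 0]'

```text
clock: 16.62
eef_pos: [468.2, -81.3, 45.9]
eef_rot: [3.128, -0.005, 0.054]
wrist_force: [-9.9, -2.2, 6.5]
finger_gap: 0.6
```

drive_tool --motion '[0.8, 0, 0, 0, 0.8, 0, 0, 0, 0.8, 0, 0, 0, 0.8, 0, 0, 0]'

```text
clock: 16.95
eef_pos: [468.1, -81.3, 46.0]
eef_rot: [3.128, 0.004, 0.054]
wrist_force: [-9.7, -2.0, 6.3]
finger_gap: 0.6
```

drive_tool --motion '[-0.5, 0, 0, 0, -3, 0, 0, 0, -6, 0, 0, 0, -8, 0, 0, 0, -8, 0, -10, 0, 0, 0, -30, 0, 0, 0, -30, 0, 0, 0, -30, 0]'

```text
clock: 17.62
eef_pos: [436.4, -80.3, 144.0]
eef_rot: [3.132, 0.012, 0.054]
wrist_force: [0.4, -0.2, -0.1]
finger_gap: 0.4
```

```bash
python3 -c "
from h import *
arc();im=camera('top')[:,:,::-1];cv2.imwrite('pics/t4.png',im);x0,y0=245,110
cv2.imwrite('pics/c4.png',cv2.resize(im[y0:y0+145,x0:x0+115],None,fx=4.1,fy=4.1,interpolation=cv2.INTER_CUBIC))"
```

```text
r 170.7 ang -177.9 yaw 3.1 F [ 0.4 -0.2 -0.1] [436.4 -80.3 144. ] 0.3813296594571511 17.6167 j6 1.27
```

View pics/c4.png

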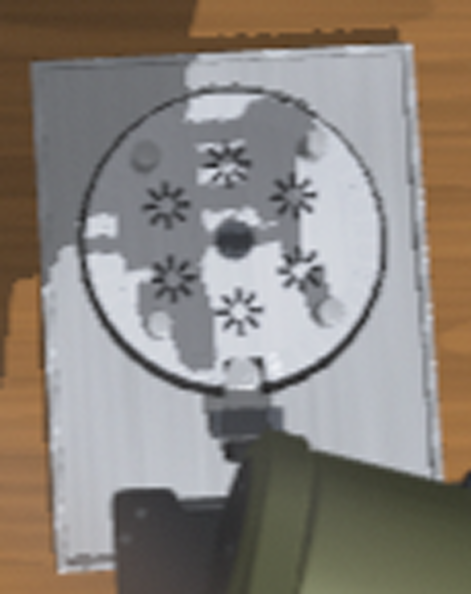

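The tongue sits in the notch at (242,375). The grate has moved about 3–4 mm in the hub's play, so I'll take one extra look from the side to check that it lies flat. I'll move the arm clear of that view first.

drive_tool --motion '[-10, 0, -20, 0, -15, 0, -20, 0, -15, 0, -20, 0, -10, 0, -10, 0, 0, 0, 0, 0]'

```text
clock: 18.08
eef_pos: [385.8, -82.6, 224.5]
eef_rot: [3.128, -0.003, 0.055]
wrist_force: [0.0, -0.0, -0.2]
finger_gap: 0.7
```

```bash
python3 -c "
from h import *
sc=camera('scene')[:,:,::-1];cv2.imwrite('pics/a5.png',cv2.resize(sc[150:300,110:300],None,fx=4.2,fy=4))
c=lambda p:[round((proj('scene',p)[0]-110)*4.2),round((proj('scene',p)[1]-150)*4)]
for a in (227.5,137.5,47.5,317.5):
  print(a,c([608.3+70*np.cos(np.radians(a)),-74.2+70*np.sin(np.radians(a)),46]))
"
```

```text
227.5 [251, 264]
137.5 [450, 221]
47.5 [526, 331]
317.5 [314, 383]
```

View pics/a5.png

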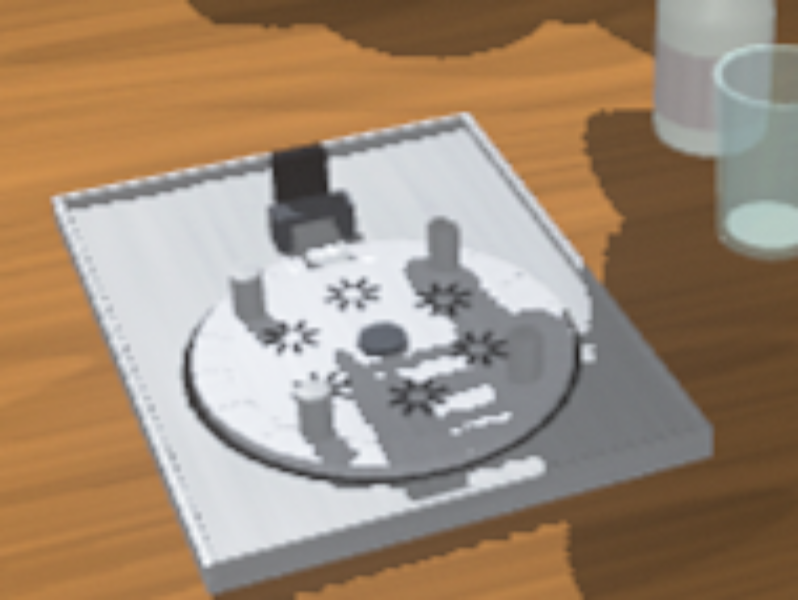

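The grate lies flat round its hub, the tongue is in the notch, and the studs are within a few pixels of where they should be. I'm handing in.

```bash
python3 -c "
from cell import *
print(sign_off())"
```

```text
the job is handed in; nothing more can be done
None
```

The catch is in the grate's notch, bottomed and seated, and the job was handed in at about 18 s of the 61 s. The verdict isn't reported, so I can't confirm it passed.

- **Turning the grate:** I turned it clockwise by its studs, about 110° in all. After the first push the camera showed the notch still about 6° short, although the arm's own reading said it was there; I didn't find out why. I gripped another stud lightly and turned it the rest of the way. The camera then put the notch about 1° (1.5 mm) from the mark.
- **Pushing the catch:** It slid with about 2 N, rose to about 5–6 N while the tongue wedged the notch true, then stopped hard at about 25 mm of travel. I held it there for about 0.7 s at about 10 N along the slide (about 12 N in all, up to 14 N), then backed off and lifted clear.
- **Last checks:** The pictures show the tongue in the notch, the grate flat round its hub, and the studs within a few pixels of where they should be. The soap bottle and tumbler look unmoved and the arm stayed clear of the mug, though I didn't re-measure any of the three. The wrist force at the end was near zero.
- **Disagreement:** The grate appeared to shift about 3–4 mm away from the catch when it bottomed. That is slightly more than the 3 mm of hub play.
- **Budget:** I viewed 11 pictures, one over, to check that the grate was flat.

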